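# Unlatch the wide dry-food box in the pantry

### The arm

A 6-joint arm with a two-finger parallel gripper is mounted at the origin on the work surface. World frame = base frame: x ahead of the robot, y to its left, z up, the work surface at z = 0. Lengths are in m, angles in rad, forces in N, time in s.
With the tool pointing down it reaches from about 0.425 to 0.95 m from the base axis. Payload 3.5 kg.
Tool frame: the origin (TCP) lies between the finger pads; the fingertips stand 14 mm ahead of it and the grasp point (between the pads) lies 5 mm behind it; z points along the fingers, y is the line along which they close (so a half turn about z gives the same grasp; the last joint's range is limited). The gripper opens to 85 mm and grips with 20 to 120 N. Pads are 22 mm wide; open, the fingers measure 114 mm over their backs; the gripper's body (76 mm by 85 mm) begins 54 mm behind the grasp point. The pads swing forward as they close: fully open they stand 13 mm farther back than shut.
Start: joints at [1.073, 0.286, 1.577, -0, 1.279, -0.15], TCP at [0.23, 0.635, 0.245] pointing down, gripper open.
Joint ranges: [-2.77, 2.77], [-0.9, 2.22], [0.21, 2.48], [-1.53, 4.67], [0.24, 2.81], [-2.84, 2.84]. Speed limits (rad/s): [2.79, 2.79, 3.14, 3.14, 3.14, 3.14].

### API

Orientations are given as a unit quaternion [x, y, z, w].
In Python, from bench import manip gives the robot as it stands.
- The arm moves only by the tool drive_tool, never from a script. Its argument "targets" is a list of rows, each an object of numbers: "gripper": the opening, from 0 (shut) to 1 (fully open); "dx", "dy", "dz": the shift along the tool's x, y, z each as a share of 40 mm, from -1 to 1; "rx", "ry", "rz": the turn, a rotation vector about the tool's x, y, z each as a share of 5 degrees, from -1 to 1. In form: [{"gripper": .., "dx": .., "dy": .., "dz": .., "rx": .., "ry": .., "rz": ..}, ...]. A call has 1 to 8 rows; each row shifts and turns the commanded pose from where the row before left it, along the tool's axes as they then stand; what a row does not reach is not made up. A row lasts 1/10 s, in which the tool goes at most 50 mm and 8.59 degrees, less where a joint would pass 70% of its speed; a pose out of reach is approached as far as the arm can. A call with a number of a shift or a turn outside -1 to 1 is refused whole. A call with a gripper value outside its range is refused whole. The fingers move at their own pace and stop on an object; "grip_force" is the grip in N (left out, the last holds). Time passes only in rows, so rows that do not move let the fingers close. It gives the time, the measured TCP pose, the force, the opening and the grip force at its end, in the units of the state.
- manip.state(): the state, without advancing time (a new reading comes with each control period).
- manip.snapshot(name): name is "scene" or "side" or "wrist"; returns (picture, depth): 384x512x3 uint8, blue, green, red; 384x512 float32, m along the optical axis (not along the pixel's ray), 0 where there is no reading.
- manip.camera_params(name): a dict with "K" (3x3 intrinsics, pixels), "D" ([k1, k2, p1, p2, k3] as OpenCV has them; the pictures are not rectified), "xyz" and "rotation" of the camera in the world. Camera axes: x right, y down, z forward; pixel columns grow to the right and rows downward; lengths in m; the calibration is good to about 2 mm. A picture is of the moment at which its call begins: read the wrist's pose just before it. camera_params takes no time and is no camera call; for the wrist camera it gives the pose at the moment of the call.
- manip.hand_in(): hands the job in; it is judged then, once.
The state is a dict: "time": time; "joint_positions": joint angles; "dq": joint speeds; "effort": joint torques, N m; "ee_pos": TCP position; "orientation": TCP orientation; "ft_force": force on the tool from outside, world axes, zero at the start; "wrist_torque": the same for the moment, N m; "grip_width": finger opening in m; "finger_force": force on a finger pad.
Only numpy, scipy, OpenCV 4.12 (cv2) and the standard library are available. Lean on these libraries where they do the work, as an engineer would, in place of code of your own. Each camera call takes 0.05 s, during which the arm holds its last target. There are 200 camera calls.

### The job

Unlatch the wider of the two dry-food boxes on the pantry bench. First slide its safety bolt sideways, away from the latch lever, all the way to its stop; then swing the latch lever up, well past half way to upright, and leave it standing open. Do not touch the small box.

Things in the scene. Friction and masses are not known exactly. Their poses are not given: they have to be found in the camera images.
- wide_box: The wider of two like boxes, fixed: light grey, slate-grey lid, 220 mm deep (x), 300 mm wide (y), lid top at z = 150 mm. Origin: centre of its underside on the bench; x to its back, z up; its front (-x) faces the robot, turned up to 15 degrees. A steel catch of two parts, a latch lever and a bolt across it, lies on the lid. A loose tin, 48 mm high, stands at the back of the lid.
- bolt_fin (a point): Where to pinch the wide box's bolt: on its upright fin, 12 mm thick (box y), 24 mm long (box x), top 12 mm above this point, foot 26 mm below it on the bolt's bar. Starts at about (-20, 60, 201) mm in the box's frame and moves with the bolt. Over 35 mm is free on either side along y.
- bolt (a joint): Slide of the wide box's bolt, m: 0 = across the lever, holding it down; 0.032 = its stop, fully withdrawn. Grows along the box's +y, away from the lever. The 12 mm wide bar at box x = -20 mm starts at 0 to 0.006, frees the lever from about 0.017, stays where it is left and takes about 2 N.
- latch_fin (a point): Where to pinch the latch lever: on its upright fin, 12 mm thick (box y), 24 mm long (box x), top 11 mm above this point, foot 25 mm below it on the lever, a bar 12 mm wide. At (-75, 0, 190) mm in the box's frame when latched; moves with the lever. Over 40 mm is free on either side along y.
- latch (a joint): Angle of the wide box's latch lever, rad: 0 = flat on the lid, latched; 1.5 = its stop, about upright. The hinge line runs along the box's y through (20, 0, 160) mm in its frame: the fin goes up, then to the back. It stays where it is left; about 2 N at the fin lifts it once the bolt is off. A pinched fin can pivot between the fingers.
- small_box: The other box, same make and height but 200 mm wide (y), with the same catch mirrored (bolt towards -y), fixed; origin and axes alike. It stands to the left or right of the wide box. Leave it alone.

How it is judged:
On the way, in this order (a step that is already met when the one before it is completed fails the run):
1. the safety bolt is drawn back (at least 22 of its 32 mm) while the lever is still down (value of joint bolt above 0.022 m and value of joint latch below 0.2 rad), for 0.2 s.
2. the latch lever is up past half way (more than 0.78 rad) (value of joint latch above 0.78 rad), for 0.2 s.
At the end, for the whole second after the job is handed in: The wide box's bolt is drawn back at least 22 mm and its latch lever stands at rest more than 0.78 rad (45 degrees) up (value of joint bolt above 0.022 m and value of joint latch above 0.78 rad and velocity of joint latch between -0.05 and 0.05 rad/s); the robot touches nothing.
It fails at once if the robot touches the small box (more than 1 N) (contact force between small_box and the fingers above 1 N or contact force between small_box and the arm above 1 N).
It also fails if it takes over 38 s, if anything falls off the work surface, if the arm or the gripper's body presses on something with over 40 N, if the wrist force passes 120 N, or if a joint passes its speed limit or range.

## Working session

There is one attempt and no reset: what is moved stays moved. The work goes in short steps, Python scripts to look and compute and a tool call to move; the robot and the scene stay as the last step left them, time stands still between calls to the robot, and variables do not carry over. Pictures are saved under pics/ and viewed, at most 10 in all, crops included, and the job is handed in when it is done.

Besides the shell and the picture viewer there is one more tool, called after ">>>" as name(argument=value, ...), one argument or row to a line, values as JSON. drive_tool: Moves the arm, as the interface text tells. Shift numbers are shares of 40 mm and turn numbers shares of 5 degrees, none past 1 either way. Its arguments: {"type":"object","properties":{"targets":{"type":"array"},"grip_force":{"type":"number"}},"required":["targets"]}

```bash
mkdir -p pics
cat > h.py <<'E'
import numpy as np, cv2
from bench import manip
from scipy.spatial.transform import Rotation as R
def rot(c):
    r=np.array(c["rotation"],float)
    return r if r.shape==(3,3) else R.from_quat(r).as_matrix()
def cloud(name):
    c=manip.camera_params(name); im,d=manip.snapshot(name)
    K=np.array(c["K"]);D=np.array(c["D"],float)
    v,u=np.mgrid[0:384,0:512]
    n=cv2.undistortPoints(np.stack([u,v],-1).reshape(-1,1,2).astype(np.float64),K,D).reshape(384,512,2)
    P=np.dstack([n*d[...,None],d])@rot(c).T+np.array(c["xyz"])
    P[d<=0]=np.nan
    return im,P
E
python3 - <<'E'
from h import *
for n in("scene","side"):
    im,P=cloud(n); np.savez(f"{n}.npz",im=im,P=P); cv2.imwrite(f"pics/{n}.png",im); print(n,manip.camera_params(n)["xyz"])
print(manip.state())
E
```

```text
scene [ 0.71424094 -0.20608339  0.92348556]
side [ 0.52935535 -0.26953774  0.9836793 ]
{'time': 0.1, 'joint_positions': array([ 1.07299661e+00,  2.87136550e-01,  1.57804169e+00,  3.38673772e-05,
        1.27860540e+00, -1.49976186e-01]), 'dq': array([-0.00208   , -0.00241055, -0.00220486, -0.0003238 ,  0.00286433,
       -0.00124391]), 'effort': array([ 2.11129925e-03, -4.07299340e+01, -2.93699419e+01, -8.30366798e-05,
        3.35555982e-03, -3.38090494e-06]), 'ee_pos': array([0.22975081, 0.63409206, 0.24403981]), 'orientation': array([ 1.73041140e-01,  9.84913988e-01, -1.03337389e-03, -3.64013561e-04]), 'ft_force': array([0.11150118, 0.38409943, 0.59335749]), 'wrist_torque': array([0.00230131, 0.03824656, 0.05860648]), 'finger_force': 0.0, 'grip_width': 0.0857219255567918}
```

View pics/scene.png

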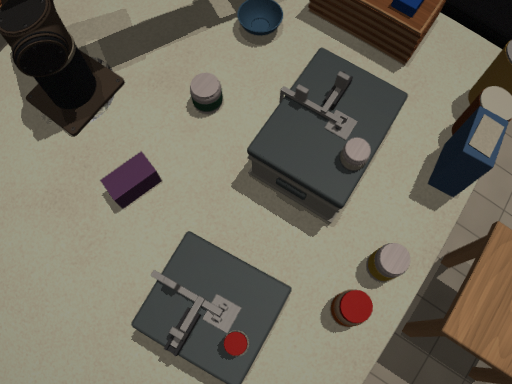

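View pics/side.png

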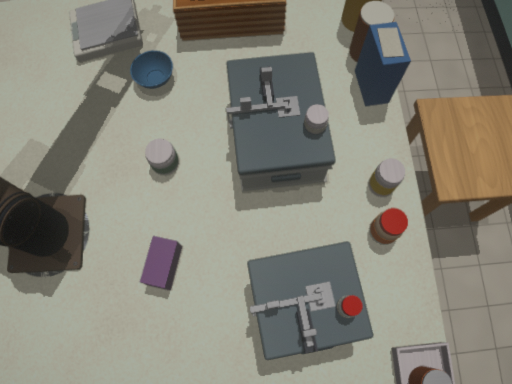

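The scene view shows the wide box at about (328,128) with its bolt running up and right. The small box is at about (212,308) with a mirrored catch. The side view shows the wide box at (280,110), with the lever fin near (245,105) and the bolt fin near (267,76). Next I fit the lids and fins from depth.

```bash
cat > fit.py <<'E'
from h import *
for n in("scene","side"):
    z=np.load(n+".npz"); P=z["P"]
    m=((P[...,2]>.142)&(P[...,2]<.156)).astype(np.uint8)
    m=cv2.morphologyEx(m,cv2.MORPH_OPEN,np.ones((3,3)))
    k,l,s,c=cv2.connectedComponentsWithStats(m)
    for i in range(1,k):
        if s[i,4]<2500: continue
        q=P[l==i]; r=cv2.minAreaRect(q[:,:2].astype(np.float32)*1000)
        print(n,s[i],r,np.median(q[:,2]))
        if q[:,1].mean()<0: continue
        (cx,cy),(w,h),a=r
        a=a if h>w else a-90
        a=(a+90)%180-90
        Rz=R.from_euler('z',a,degrees=True).as_matrix()
        L=(P*1000-[cx,cy,0])@Rz
        print(" yaw",a)
        for nm,x,y,zl in(("bolt",-20,60,201),("latch",-75,0,190)):
            s_=(abs(L[...,0]-x)<25)&(abs(L[...,1]-y)<25)&(L[...,2]>zl+5)
            f=L[s_]; print(nm,len(f),np.nanmin(f,0),np.nanmax(f,0),np.nanmedian(f,0), "world",np.nanmedian(P[s_],0))
        tm=(abs(L[...,0])<100)&(abs(L[...,1])<150)&(L[...,2]>192); tm&=L[...,0]>20
        print("tin",np.nanmin(L[tm],0),np.nanmax(L[tm],0)) if tm.any() else 0
    im=z["im"]
s=np.load("side.npz")["im"][40:180,215:345]
cv2.imwrite("pics/crop.png",cv2.resize(s,None,fx=4,fy=4,interpolation=cv2.INTER_CUBIC))
E
python3 fit.py
```

```text
scene [  247    48   161   159 11847] ((600.9682006835938, 223.03106689453125), (221.51174926757812, 300.9677429199219), 2.7763407230377197) 0.1501641892078217
 yaw 2.7763407230377197
bolt 79 [-31.41145446  56.92057768 206.03050584] [ -8.44911565  70.93122336 214.90707488] [-19.78899831  62.15576331 212.32298221] world [0.57813721 0.28383693 0.21232298]
latch 77 [-85.78197866  -6.36996003 195.35634814] [-62.40922945   7.58539067 203.99702995] [-75.04031774  -1.39319594 200.43789026] world [0.52605027 0.21822832 0.20043789]
tin [ 53.51837704 -76.73740972 193.55876529] [ 99.75662098 -30.45891285 201.27526981]
scene [ 162  231  130  153 9876] ((626.0965576171875, -211.77365112304688), (220.67617797851562, 200.6614990234375), 7.023695468902588) 0.14983149480047314
side [ 226   53  110  120 9152] ((599.683837890625, 219.1627960205078), (221.07093811035156, 302.6163024902344), 2.870117425918579) 0.15077443387564238
 yaw 2.870117425918579
bolt 67 [-31.97264898  57.00909527 206.49103016] [ -8.335034    71.67362599 216.26958356] [-20.36502372  62.62062034 212.71856493] world [0.57608537 0.28056288 0.21271856]
latch 66 [-86.90791128  -6.85051997 195.49501508] [-63.67551709   7.37096989 205.09942068] [-75.35398369  -0.75301783 200.78571911] world [0.5245131  0.21431003 0.20078572]
tin [ 53.52112151 -77.99354413 192.40318848] [ 99.5685501  -27.83341076 202.43278694]
side [ 247  241  126  108 7302] ((624.6056518554688, -214.2118377685547), (221.01991271972656, 200.57627868652344), 6.477588176727295) 0.15126863209959746
```

View pics/crop.png

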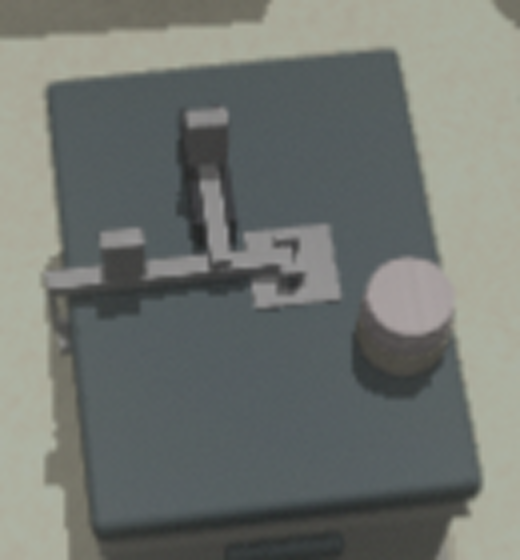

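The enlarged crop shows the bolt fin at about (207,120), the lever fin at about (122,240) and the tin at about (408,290). The fits agree with the given sizes: lid 221×301 mm, z 150 mm, fins at their stated coordinates. The bolt is at about 2–3 mm. I'll check the corridor heights and work out the first moves.

```bash
cat > go.py <<'E'
from h import *
C=np.array([.6003,.2211]);YAW=2.8
Rz=R.from_euler('z',YAW,degrees=True).as_matrix()
def rel(box):  # remaining shift in tool axes (units of 40mm) and turn (units 5deg)
    s=manip.state(); T=R.from_quat(s["orientation"])
    w=Rz@(np.array(box)/1000)+[*C,0]
    goal=R.from_matrix(Rz@np.diag([-1.,1,-1]))
    return s,T.inv().apply(w-s["ee_pos"])/.04,np.degrees((T.inv()*goal).as_rotvec())/5, goal.inv().apply(w-s["ee_pos"])/.04
def boxpos(p): return (np.array(p)-[*C,0])@Rz*1000
E
python3 - <<'E'
from go import *
P=np.concatenate([np.load(n+".npz")["P"].reshape(-1,3) for n in("scene","side")])
a=np.array([.23,.634]);b=np.array([.577,.283])
for t in np.linspace(.2,1,9):
    c=a+t*(b-a); m=np.hypot(*(P[:,:2]-c).T)<.09; m&=P[:,2]<.5
    print(c.round(3),np.nanmax(P[m,2]).round(3) if m.any() else None)
for r in rel([-20,63,240])[1:]: print(r.round(3))
E
```

```text
[0.299 0.564] 0.133
[0.334 0.529] 0.133
[0.369 0.494] 0.133
[0.403 0.458] 0.053
[0.438 0.423] 0.153
[0.473 0.388] 0.155
[0.508 0.353] 0.214
[0.542 0.318] 0.216
[0.577 0.283] 0.216
[-11.159  -5.289   0.108]
[-0.024 -0.009 -4.546]
[-8.248 -9.19   0.101]
```

>>> drive_tool(
  targets=[
    {"gripper": 0.55,"dz": -0.1,"rz": -0.91},
    {"gripper": 0.55,"dz": -0.1,"rz": -0.91},
    {"gripper": 0.55,"dz": -0.1,"rz": -0.91},
    {"gripper": 0.55,"dz": -0.1,"rz": -0.91},
    {"gripper": 0.55,"dz": -0.1,"rz": -0.91},
    {"gripper": 0.55,"dx": -0.7,"dy": -0.75},
    {"gripper": 0.55,"dx": -0.7,"dy": -0.75},
    {"gripper": 0.55,"dx": -0.7,"dy": -0.75},
  ],
  grip_force=30,
)

```text
schema error: expected keys gripper, dx, dy, dz, rx, ry, rz
```

>>> drive_tool(
  targets=[
    {"gripper": 0.55,"dx": -0.7,"dy": -0.78},
    {"gripper": 0.55,"dx": -0.7,"dy": -0.78},
    {"gripper": 0.55,"dx": -0.7,"dy": -0.78},
    {"gripper": 0.55,"dx": -0.7,"dy": -0.78},
    {"gripper": 0.55,"dx": -0.7,"dy": -0.78},
    {"gripper": 0.55,"dx": -0.7,"dy": -0.78},
    {"gripper": 0.55,"dx": -0.7,"dy": -0.78},
    {"gripper": 0.55,"dx": -0.7,"dy": -0.78},
  ],
)

```text
schema error: expected keys gripper, dx, dy, dz, rx, ry, rz
```

>>> drive_tool(
  targets=[
    {"gripper": 0.55,"dx": -0.5,"dy": -0.6},
    {"gripper": 0.55},
    {"gripper": 0.55},
    {"gripper": 0.55},
  ],
)

```text
schema error: expected keys gripper, dx, dy, dz, rx, ry, rz
```

Run:
```python
from go import *
s,a,b,c=rel([-20,63,196]); print(s["time"],s["ee_pos"],s["grip_width"],s["dq"].max(),a.round(3),b.round(3),boxpos(s["ee_pos"]))
im,P=cloud("wrist"); np.savez("wrist.npz",im=im,P=P); cv2.imwrite("pics/w1.png",im)
# fin tops in the wrist cloud
L=(P-[*C,0])@Rz*1000
for x,y,zl in((-20,63,201),(-75,0,190)):
    f=L[(abs(L[...,0]-x)<25)&(abs(L[...,1]-y)<20)&(L[...,2]>zl+4)&(L[...,2]<zl+18)]
    print(len(f), np.percentile(f,[2,50,98],axis=0).round(1) if len(f) else 0)
```

```text
0.1 [0.22975081 0.63409206 0.24403981] 0.0857219255567918 0.002864326898945016 [-11.159  -5.287   1.208] [-0.024 -0.009 -4.546] [-349.93223502  430.60024901  244.03980628]
0 0
0 0
```

View pics/w1.png

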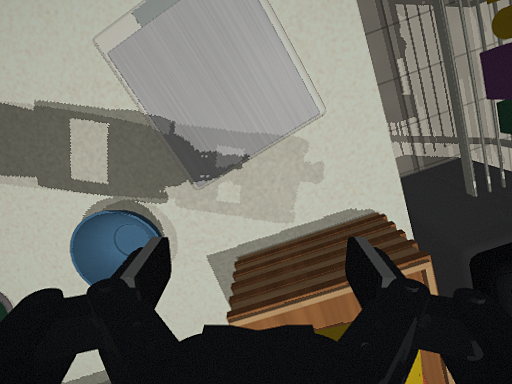

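Every row was refused because all seven keys are required, so nothing moved. The wrist picture shows only the start area: the bowl at (115,245) and the bread box at (330,270). I'm resending the moves with full rows.

>>> drive_tool(
  targets=[
    {"gripper": 0.55,"dx": 0,"dy": 0,"dz": -0.1,"rx": 0,"ry": 0,"rz": -0.91},
    {"gripper": 0.55,"dx": 0,"dy": 0,"dz": -0.1,"rx": 0,"ry": 0,"rz": -0.91},
    {"gripper": 0.55,"dx": 0,"dy": 0,"dz": -0.1,"rx": 0,"ry": 0,"rz": -0.91},
    {"gripper": 0.55,"dx": 0,"dy": 0,"dz": -0.1,"rx": 0,"ry": 0,"rz": -0.91},
    {"gripper": 0.55,"dx": 0,"dy": 0,"dz": -0.1,"rx": 0,"ry": 0,"rz": -0.91},
    {"gripper": 0.55,"dx": -0.7,"dy": -0.75,"dz": 0,"rx": 0,"ry": 0,"rz": 0},
    {"gripper": 0.55,"dx": -0.7,"dy": -0.75,"dz": 0,"rx": 0,"ry": 0,"rz": 0},
    {"gripper": 0.55,"dx": -0.7,"dy": -0.75,"dz": 0,"rx": 0,"ry": 0,"rz": 0},
  ],
  grip_force=30,
)

```text
time: 0.95
ee_pos: [0.3187, 0.5478, 0.2648]
orientation: [-0.025, 1.0, -0.0, -0.0]
ft_force: [-0.1, 0.4, 0.0]
grip_width: 0.0468
finger_force: 0.0
```

>>> drive_tool(
  targets=[
    {"gripper": 0.55,"dx": -0.7,"dy": -0.78,"dz": 0,"rx": 0,"ry": 0,"rz": 0},
    {"gripper": 0.55,"dx": -0.7,"dy": -0.78,"dz": 0,"rx": 0,"ry": 0,"rz": 0},
    {"gripper": 0.55,"dx": -0.7,"dy": -0.78,"dz": 0,"rx": 0,"ry": 0,"rz": 0},
    {"gripper": 0.55,"dx": -0.7,"dy": -0.78,"dz": 0,"rx": 0,"ry": 0,"rz": 0},
    {"gripper": 0.55,"dx": -0.7,"dy": -0.78,"dz": 0,"rx": 0,"ry": 0,"rz": 0},
    {"gripper": 0.55,"dx": -0.7,"dy": -0.78,"dz": 0,"rx": 0,"ry": 0,"rz": 0},
    {"gripper": 0.55,"dx": -0.7,"dy": -0.78,"dz": 0,"rx": 0,"ry": 0,"rz": 0},
    {"gripper": 0.55,"dx": -0.7,"dy": -0.78,"dz": 0,"rx": 0,"ry": 0,"rz": 0},
  ],
)

```text
time: 1.75
ee_pos: [0.5552, 0.3091, 0.265]
orientation: [-0.025, 1.0, -0.0, -0.0]
ft_force: [0.4, 0.9, 0.2]
grip_width: 0.0467
finger_force: 0.0
```

>>> drive_tool(
  targets=[
    {"gripper": 0.55,"dx": -0.5,"dy": -0.65,"dz": 0,"rx": 0,"ry": 0,"rz": 0},
    {"gripper": 0.55,"dx": 0,"dy": 0,"dz": 0,"rx": 0,"ry": 0,"rz": 0},
    {"gripper": 0.55,"dx": 0,"dy": 0,"dz": 0,"rx": 0,"ry": 0,"rz": 0},
  ],
)

```text
time: 2.05
ee_pos: [0.5756, 0.2851, 0.2647]
orientation: [-0.024, 1.0, 0.0, -0.001]
ft_force: [-0.4, -1.4, -0.3]
grip_width: 0.0468
finger_force: 0.0
```

Run:
```python
from go import *
s,a,b,c=rel([-20,63,196]); print(s["time"],s["ee_pos"],s["grip_width"],s["dq"].max(),a.round(3),b.round(3),boxpos(s["ee_pos"]))
im,P=cloud("wrist"); np.savez("wrist.npz",im=im,P=P); cv2.imwrite("pics/w2.png",im)
L=(P-[*C,0])@Rz*1000
for x,y,zl in((-20,63,201),(-75,0,190)):
    f=L[(abs(L[...,0]-x)<25)&(abs(L[...,1]-y)<20)&(L[...,2]>zl+4)&(L[...,2]<zl+18)]
    print(len(f), np.percentile(f,[2,50,98],axis=0).round(1) if len(f) else 0)
```

```text
2.05 [0.5756487  0.28508359 0.26473067] 0.04683217401245319 0.03491432429804772 [-0.04  -0.053  1.718] [ 0.003 -0.016 -0.014] [-21.4962861   65.11141525 264.73067423]
674 [[-31.5  60.6 207.2]
 [-21.4  66.5 213.1]
 [ -8.9  72.4 214.6]]
779 [[-85.9  -2.7 195.1]
 [-74.9   4.  201.2]
 [-63.2   8.9 202.6]]
```

View pics/w2.png

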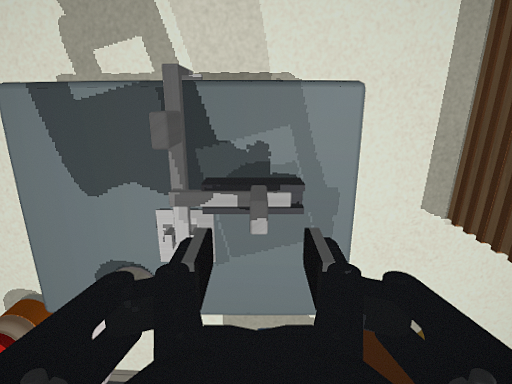

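The wrist view shows the bolt fin at about (259,210), centred between the open fingers (at 200 and 318). The lever fin is at (165,130). Against the wrist camera, y is off by about 1 mm, which is fine. Descending and pinching.

>>> drive_tool(
  targets=[
    {"gripper": 0.55,"dx": 0,"dy": 0.01,"dz": 0.43,"rx": 0,"ry": 0,"rz": 0},
    {"gripper": 0.55,"dx": 0,"dy": 0,"dz": 0.43,"rx": 0,"ry": 0,"rz": 0},
    {"gripper": 0.55,"dx": 0,"dy": 0,"dz": 0.43,"rx": 0,"ry": 0,"rz": 0},
    {"gripper": 0.55,"dx": 0,"dy": 0,"dz": 0.4,"rx": 0,"ry": 0,"rz": 0},
    {"gripper": 0.55,"dx": 0,"dy": 0,"dz": 0,"rx": 0,"ry": 0,"rz": 0},
    {"gripper": 0,"dx": 0,"dy": 0,"dz": 0,"rx": 0,"ry": 0,"rz": 0},
    {"gripper": 0,"dx": 0,"dy": 0,"dz": 0,"rx": 0,"ry": 0,"rz": 0},
    {"gripper": 0,"dx": 0,"dy": 0,"dz": 0,"rx": 0,"ry": 0,"rz": 0},
  ],
  grip_force=30,
)

```text
time: 2.9
ee_pos: [0.5763, 0.2861, 0.1991]
orientation: [-0.024, 1.0, 0.0, 0.001]
ft_force: [-1.0, -0.7, -0.5]
grip_width: 0.0114
finger_force: 33.1
```

>>> drive_tool(
  targets=[
    {"gripper": 0,"dx": 0,"dy": 0,"dz": 0,"rx": 0,"ry": 0,"rz": 0},
    {"gripper": 0,"dx": 0,"dy": 0,"dz": 0,"rx": 0,"ry": 0,"rz": 0},
  ],
)

```text
time: 3.1
ee_pos: [0.5763, 0.2861, 0.199]
orientation: [-0.024, 1.0, 0.0, 0.001]
ft_force: [-0.0, -1.1, 2.6]
grip_width: 0.0114
finger_force: 33.4
```

The fin is gripped at 11.4 mm. Pulling the bolt along +y.

>>> drive_tool(
  targets=[
    {"gripper": 0,"dx": 0,"dy": 0.12,"dz": 0,"rx": 0,"ry": 0,"rz": 0},
    {"gripper": 0,"dx": 0,"dy": 0.12,"dz": 0,"rx": 0,"ry": 0,"rz": 0},
    {"gripper": 0,"dx": 0,"dy": 0.12,"dz": 0,"rx": 0,"ry": 0,"rz": 0},
    {"gripper": 0,"dx": 0,"dy": 0.12,"dz": 0,"rx": 0,"ry": 0,"rz": 0},
    {"gripper": 0,"dx": 0,"dy": 0.1,"dz": 0,"rx": 0,"ry": 0,"rz": 0},
    {"gripper": 0,"dx": 0,"dy": 0.05,"dz": 0,"rx": 0,"ry": 0,"rz": 0},
    {"gripper": 0,"dx": 0,"dy": 0,"dz": 0,"rx": 0,"ry": 0,"rz": 0},
  ],
)

```text
time: 3.8
ee_pos: [0.5751, 0.3121, 0.1989]
orientation: [-0.025, 1.0, 0.0, 0.001]
ft_force: [1.8, -1.9, 5.3]
grip_width: 0.0117
finger_force: 33.9
```

>>> drive_tool(
  targets=[
    {"gripper": 0,"dx": 0,"dy": 0.05,"dz": 0,"rx": 0,"ry": 0,"rz": 0},
    {"gripper": 0,"dx": 0,"dy": 0,"dz": 0,"rx": 0,"ry": 0,"rz": 0},
  ],
)

```text
time: 4.0
ee_pos: [0.575, 0.3132, 0.1989]
orientation: [-0.025, 1.0, -0.0, 0.001]
ft_force: [0.9, -2.7, 5.9]
grip_width: 0.0115
finger_force: 34.0
```

>>> drive_tool(
  targets=[
    {"gripper": 0,"dx": 0,"dy": 0.05,"dz": 0,"rx": 0,"ry": 0,"rz": 0},
    {"gripper": 0,"dx": 0,"dy": 0,"dz": 0,"rx": 0,"ry": 0,"rz": 0},
  ],
)

```text
time: 4.2
ee_pos: [0.575, 0.3134, 0.1988]
orientation: [-0.025, 1.0, -0.002, 0.001]
ft_force: [-0.2, -9.4, 6.7]
grip_width: 0.0113
finger_force: 34.1
```

>>> drive_tool(
  targets=[
    {"gripper": 0,"dx": 0,"dy": 0.05,"dz": 0,"rx": 0,"ry": 0,"rz": 0},
    {"gripper": 0,"dx": 0,"dy": 0,"dz": 0,"rx": 0,"ry": 0,"rz": 0},
  ],
)

```text
time: 4.4
ee_pos: [0.5751, 0.3136, 0.1986]
orientation: [-0.025, 1.0, -0.004, 0.0]
ft_force: [0.3, -12.4, 6.2]
grip_width: 0.0116
finger_force: 34.1
```

The force rises with no further travel, so the bolt is at its stop after 27 mm. Relaxing, releasing and lifting.

>>> drive_tool(
  targets=[
    {"gripper": 0,"dx": 0,"dy": -0.08,"dz": 0,"rx": 0,"ry": 0,"rz": 0},
    {"gripper": 0.5,"dx": 0,"dy": 0,"dz": 0,"rx": 0,"ry": 0,"rz": 0},
    {"gripper": 0.5,"dx": 0,"dy": 0,"dz": 0,"rx": 0,"ry": 0,"rz": 0},
    {"gripper": 0.5,"dx": 0,"dy": 0,"dz": 0,"rx": 0,"ry": 0,"rz": 0},
    {"gripper": 0.5,"dx": 0,"dy": 0,"dz": -0.5,"rx": 0,"ry": 0,"rz": 0},
    {"gripper": 0.5,"dx": 0,"dy": 0,"dz": -0.6,"rx": 0,"ry": 0,"rz": 0},
    {"gripper": 0.5,"dx": 0,"dy": 0,"dz": -0.5,"rx": 0,"ry": 0,"rz": 0},
  ],
)

```text
time: 5.1
ee_pos: [0.5738, 0.3145, 0.2618]
orientation: [-0.025, 1.0, 0.0, -0.001]
ft_force: [0.1, -0.8, 0.7]
grip_width: 0.0428
finger_force: 0.0
```

>>> drive_tool(
  targets=[
    {"gripper": 0.55,"dx": 0.35,"dy": -0.57,"dz": 0,"rx": 0,"ry": 0,"rz": 0},
    {"gripper": 0.55,"dx": 0.35,"dy": -0.57,"dz": 0,"rx": 0,"ry": 0,"rz": 0},
    {"gripper": 0.55,"dx": 0.35,"dy": -0.57,"dz": 0,"rx": 0,"ry": 0,"rz": 0},
    {"gripper": 0.55,"dx": 0.3,"dy": -0.56,"dz": 0,"rx": 0,"ry": 0,"rz": 0},
    {"gripper": 0.55,"dx": 0,"dy": 0,"dz": 0,"rx": 0,"ry": 0,"rz": 0},
    {"gripper": 0.55,"dx": 0,"dy": 0,"dz": 0,"rx": 0,"ry": 0,"rz": 0},
    {"gripper": 0.55,"dx": 0,"dy": 0,"dz": 0,"rx": 0,"ry": 0,"rz": 0},
  ],
)

```text
time: 5.8
ee_pos: [0.525, 0.2214, 0.2616]
orientation: [-0.025, 1.0, 0.0, -0.0]
ft_force: [-0.5, 0.5, 0.1]
grip_width: 0.0468
finger_force: 0.0
```

```bash
sed -i 's/.2211/.2231/' go.py
python3 - <<'E'
from go import *
s,a,b,c=rel([-75,0,186]); print(s["time"],s["ee_pos"],s["grip_width"],a.round(3),b.round(3),boxpos(s["ee_pos"]))
im,P=cloud("wrist"); cv2.imwrite("pics/w3.png",im)
L=(P-[*C,0])@Rz*1000
for x,y,zl in((-20,92,201),(-75,0,190)):
    f=L[(abs(L[...,0]-x)<25)&(abs(L[...,1]-y)<20)&(L[...,2]>zl+4)&(L[...,2]<zl+18)]
    print(len(f), np.percentile(f,[2,50,98],axis=0).round(1) if len(f) else 0)
E
```

```text
5.8 [0.52498501 0.22141177 0.26156999] 0.04675253840868904 [-0.008 -0.051  1.889] [ 0.005 -0.     0.012] [-75.30754286   1.99290718 261.56999102]
86 [[-31.5  85.8 205.4]
 [-30.5  87.6 208.6]
 [-26.3  94.3 213.8]]
620 [[-86.9  -5.5 196. ]
 [-76.3   0.7 201.1]
 [-64.    6.1 202.5]]
```

View pics/w3.png

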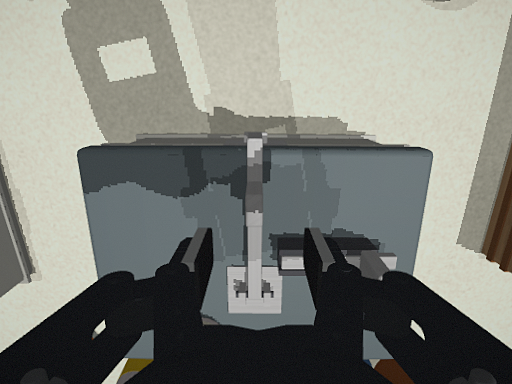

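The wrist view shows the bolt clear of the lever: its bar end is at about x=278 against the lever's edge at 263. The lever fin is at (255,200), between the fingers. Descending to pinch it.

>>> drive_tool(
  targets=[
    {"gripper": 0.55,"dx": 0,"dy": -0.04,"dz": 0.5,"rx": 0,"ry": 0,"rz": 0},
    {"gripper": 0.55,"dx": 0,"dy": 0,"dz": 0.5,"rx": 0,"ry": 0,"rz": 0},
    {"gripper": 0.55,"dx": 0,"dy": 0,"dz": 0.5,"rx": 0,"ry": 0,"rz": 0},
    {"gripper": 0.55,"dx": 0,"dy": 0,"dz": 0.36,"rx": 0,"ry": 0,"rz": 0},
    {"gripper": 0.55,"dx": 0,"dy": 0,"dz": 0,"rx": 0,"ry": 0,"rz": 0},
    {"gripper": 0,"dx": 0,"dy": 0,"dz": 0,"rx": 0,"ry": 0,"rz": 0},
    {"gripper": 0,"dx": 0,"dy": 0,"dz": 0,"rx": 0,"ry": 0,"rz": 0},
    {"gripper": 0,"dx": 0,"dy": 0,"dz": 0,"rx": 0,"ry": 0,"rz": 0},
  ],
  grip_force=25,
)

```text
time: 6.65
ee_pos: [0.5258, 0.2188, 0.1889]
orientation: [-0.025, 1.0, -0.0, 0.001]
ft_force: [0.2, -2.1, 0.8]
grip_width: 0.0116
finger_force: 29.2
```

>>> drive_tool(
  targets=[
    {"gripper": 0,"dx": 0,"dy": 0,"dz": 0,"rx": 0,"ry": 0,"rz": 0},
    {"gripper": 0,"dx": 0,"dy": 0,"dz": 0,"rx": 0,"ry": 0,"rz": 0},
  ],
)

```text
time: 6.85
ee_pos: [0.5257, 0.2188, 0.1888]
orientation: [-0.024, 1.0, -0.0, 0.001]
ft_force: [-0.8, -1.6, 3.4]
grip_width: 0.0111
finger_force: 29.5
```

Run:
```python
import numpy as np
th=np.linspace(0,1.2,17)
x=-95*np.cos(th)+30*np.sin(th); z=95*np.sin(th)+30*np.cos(th)
for t,a,b in zip(th[1:],np.diff(x),np.diff(z)): print(round(t,3),"dx",round(-a/40,3),"dz",round(-b/40,3))
```

```text
0.075 dx -0.063 dz -0.176
0.15 dx -0.076 dz -0.171
0.225 dx -0.088 dz -0.164
0.3 dx -0.101 dz -0.157
0.375 dx -0.112 dz -0.149
0.45 dx -0.123 dz -0.141
0.525 dx -0.133 dz -0.131
0.6 dx -0.143 dz -0.121
0.675 dx -0.151 dz -0.11
0.75 dx -0.159 dz -0.098
0.825 dx -0.166 dz -0.086
0.9 dx -0.172 dz -0.073
0.975 dx -0.177 dz -0.06
1.05 dx -0.181 dz -0.047
1.125 dx -0.184 dz -0.033
1.2 dx -0.186 dz -0.019
```

Following the arc.

>>> drive_tool(
  targets=[
    {"gripper": 0,"dx": -0.06,"dy": 0,"dz": -0.18,"rx": 0,"ry": 0,"rz": 0},
    {"gripper": 0,"dx": -0.08,"dy": 0,"dz": -0.17,"rx": 0,"ry": 0,"rz": 0},
    {"gripper": 0,"dx": -0.09,"dy": 0,"dz": -0.16,"rx": 0,"ry": 0,"rz": 0},
    {"gripper": 0,"dx": -0.1,"dy": 0,"dz": -0.16,"rx": 0,"ry": 0,"rz": 0},
    {"gripper": 0,"dx": -0.11,"dy": 0,"dz": -0.15,"rx": 0,"ry": 0,"rz": 0},
    {"gripper": 0,"dx": -0.12,"dy": 0,"dz": -0.14,"rx": 0,"ry": 0,"rz": 0},
  ],
)

```text
time: 7.45
ee_pos: [0.5469, 0.2198, 0.2257]
orientation: [-0.025, 1.0, -0.001, -0.001]
ft_force: [-1.5, -4.2, -5.3]
grip_width: 0.0113
finger_force: 26.5
```

>>> drive_tool(
  targets=[
    {"gripper": 0,"dx": -0.13,"dy": 0,"dz": -0.13,"rx": 0,"ry": 0,"rz": 0},
    {"gripper": 0,"dx": -0.14,"dy": 0,"dz": -0.12,"rx": 0,"ry": 0,"rz": 0},
    {"gripper": 0,"dx": -0.15,"dy": 0,"dz": -0.11,"rx": 0,"ry": 0,"rz": 0},
    {"gripper": 0,"dx": -0.16,"dy": 0,"dz": -0.1,"rx": 0,"ry": 0,"rz": 0},
    {"gripper": 0,"dx": -0.17,"dy": 0,"dz": -0.09,"rx": 0,"ry": 0,"rz": 0},
    {"gripper": 0,"dx": -0.17,"dy": 0,"dz": -0.07,"rx": 0,"ry": 0,"rz": 0},
    {"gripper": 0,"dx": -0.18,"dy": 0,"dz": -0.06,"rx": 0,"ry": 0,"rz": 0},
    {"gripper": 0,"dx": -0.18,"dy": 0,"dz": -0.05,"rx": 0,"ry": 0,"rz": 0},
  ],
)

```text
time: 8.25
ee_pos: [0.5986, 0.2222, 0.256]
orientation: [-0.025, 1.0, -0.001, -0.001]
ft_force: [-3.5, -4.6, -3.6]
grip_width: 0.0113
finger_force: 25.5
```

>>> drive_tool(
  targets=[
    {"gripper": 0,"dx": -0.18,"dy": 0,"dz": -0.03,"rx": 0,"ry": 0,"rz": 0},
    {"gripper": 0,"dx": -0.18,"dy": 0,"dz": -0.02,"rx": 0,"ry": 0,"rz": 0},
    {"gripper": 0,"dx": 0,"dy": 0,"dz": 0,"rx": 0,"ry": 0,"rz": 0},
    {"gripper": 0,"dx": 0,"dy": 0,"dz": 0,"rx": 0,"ry": 0,"rz": 0},
    {"gripper": 0,"dx": 0,"dy": 0,"dz": 0,"rx": 0,"ry": 0,"rz": 0},
  ],
)

```text
time: 8.75
ee_pos: [0.6138, 0.2229, 0.2584]
orientation: [-0.025, 1.0, -0.0, 0.002]
ft_force: [0.7, -5.3, -0.9]
grip_width: 0.0117
finger_force: 25.6
```

The grip is still on the fin and the path matches about 1.2 rad. Releasing and lifting straight up.

>>> drive_tool(
  targets=[
    {"gripper": 0.5,"dx": 0,"dy": 0,"dz": 0,"rx": 0,"ry": 0,"rz": 0},
    {"gripper": 0.5,"dx": 0,"dy": 0,"dz": 0,"rx": 0,"ry": 0,"rz": 0},
    {"gripper": 0.5,"dx": 0,"dy": 0,"dz": 0,"rx": 0,"ry": 0,"rz": 0},
    {"gripper": 0.5,"dx": 0,"dy": 0,"dz": -0.4,"rx": 0,"ry": 0,"rz": 0},
    {"gripper": 0.5,"dx": 0,"dy": 0,"dz": -0.5,"rx": 0,"ry": 0,"rz": 0},
    {"gripper": 0.5,"dx": 0,"dy": 0,"dz": -0.7,"rx": 0,"ry": 0,"rz": 0},
    {"gripper": 0.5,"dx": 0,"dy": 0,"dz": -0.7,"rx": 0,"ry": 0,"rz": 0},
    {"gripper": 0.5,"dx": 0,"dy": 0,"dz": 0,"rx": 0,"ry": 0,"rz": 0},
  ],
)

```text
time: 9.55
ee_pos: [0.6146, 0.2241, 0.3569]
orientation: [-0.025, 1.0, 0.001, 0.006]
ft_force: [-0.0, 0.8, 1.0]
grip_width: 0.0425
finger_force: 0.0
```

>>> drive_tool(
  targets=[
    {"gripper": 0.5,"dx": 0.9,"dy": 0,"dz": 0,"rx": 0,"ry": 0,"rz": 0},
    {"gripper": 0.5,"dx": 0.9,"dy": 0,"dz": 0,"rx": 0,"ry": 0,"rz": 0},
    {"gripper": 0.5,"dx": 0.9,"dy": 0,"dz": 0,"rx": 0,"ry": 0,"rz": 0},
    {"gripper": 0.5,"dx": 0,"dy": 0,"dz": 0,"rx": 0,"ry": 0,"rz": 0},
    {"gripper": 0.5,"dx": 0,"dy": 0,"dz": 0,"rx": 0,"ry": 0,"rz": 0},
    {"gripper": 0.5,"dx": 0,"dy": 0,"dz": 0,"rx": 0,"ry": 0,"rz": 0},
  ],
)

```text
time: 10.15
ee_pos: [0.5057, 0.2181, 0.3493]
orientation: [-0.025, 1.0, 0.0, 0.001]
ft_force: [-0.1, -0.3, -0.4]
grip_width: 0.0425
finger_force: 0.0
```

Run:
```python
from go import *
print(manip.state()["time"],manip.state()["ft_force"])
a,_=cloud("side"); b,_=cloud("scene")
cv2.imwrite("pics/end.png",np.hstack([cv2.resize(a[30:190,205:355],(400,427)),cv2.resize(b[30:220,235:415],(400,427))]))
```

```text
10.15 [-0.08570452 -0.31730298 -0.43029391]
```

View pics/end.png

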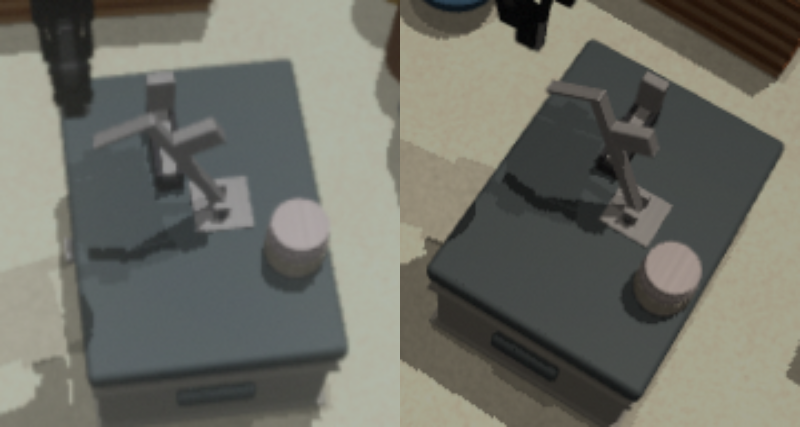

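The lever stands steeply up, its fin at about (210,135) on the left panel and (640,135) on the right. The bolt is withdrawn, the tin is in place and the robot is clear. Handing in.

```bash
python3 -c "
from bench import manip
print(manip.hand_in())"
```

```text
the job is handed in; nothing more can be done
None
```

The job is handed in with no verdict returned: the wide box's bolt is drawn to its stop, its lever stands open at about 1.2 rad by the arm's path, the arm is clear, and the small box was never approached.

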